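Press the pail lid home all round its rim

ROBOT

A 7-joint arm with a two-finger parallel gripper is mounted at the origin on the work surface. World frame = base frame: x ahead of the robot, y to its left, z up, the work surface at z = 0. Lengths are in m, angles in rad, forces in N, time in s.
With the tool pointing down it reaches from about 0.35 to 0.9 m from the base axis. Payload 8.1 kg.
Tool frame: the origin (TCP) lies midway between the tips of the shut fingers; the grasp point (between the pads) lies 19 mm behind it; x points along the fingers, z is the direction in which the jaws open and shut, and the axes are right-handed (so a half turn about x gives the same grasp; the last joint's range is limited). The gripper opens to 85 mm and grips with 20 to 120 N. Pads are 22 mm wide; open, the fingers measure 114 mm over their backs; the gripper's body (76 mm by 85 mm) begins 54 mm behind the grasp point. The pads swing forward as they close: fully open they stand 13 mm farther back than shut.
Start: joints at [1.081, 0.434, 0.025, 1.573, -0.012, 1.134, -0.075], TCP at [0.236, -0.579, 0.231] pointing down, gripper open.
Joint ranges: [-2.62, 2.62], [-0.44, 2.09], [-1.27, 1.32], [0.08, 2.57], [-1.32, 4.46], [0.12, 2], [-2.74, 2.74]. Speed limits (rad/s): [2.22, 2.22, 3.01, 3.01, 3.14, 3.14, 3.14].

INTERFACE

Orientations are given as a unit quaternion [w, x, y, z].
In Python, from cell import readout, optics, close_job gives the robot as it stands.
- The arm moves only by the tool apply_moves, never from a script. Its argument "series" is a list of rows, each a list of 6 numbers: the shift along the tool's x, y, z in m, then the turn, a rotation vector about the tool's x, y, z in degrees. In form: [[x, y, z, wx, wy, wz], ...]. A call has 1 to 12 rows; each row shifts and turns the pose as measured when the row begins, along the tool's axes as they then stand; what a row does not reach is not made up. A row lasts 1/8 s, in which the tool goes at most 62.5 mm and 10.7 degrees, less where a joint would pass 70% of its speed; a pose out of reach is approached as far as the arm can. A call is refused whole if a number of a shift passes 0.0625 or a number of a turn 10.7, either way. A call with a gripper value outside its range is refused whole. "claw" is the opening in per cent of the stroke, from 0 (shut) to 100 (fully open), set as the call begins (left out, the last holds). The fingers move at their own pace and stop on an object; "grip_force" is the grip in N (left out, the last holds). Time passes only in rows, so rows that do not move let the fingers close. It gives the time, the measured TCP pose, the force and the opening at its end, in the units of the state.
- readout.get_state(): the state, without advancing time (a new reading comes with each control period).
- optics.get_image(name): name is "scene" or "top" or "wrist"; returns a dict with "color" (400x640x3 uint8, blue, green, red), "range_z" (400x640 float32, m along the optical axis (not along the pixel's ray), 0 where there is no reading), "K" (3x3 intrinsics, pixels), "R" (3x3) and "t" (3): a world point X has camera coordinates R X + t; the wrist camera has in their place "mount" (4x4, takes a point from camera to tool coordinates, whose origin is the TCP and whose axes are the tool frame's). Camera axes: x right, y down, z forward; pixel columns grow to the right and rows downward; lengths in m; the calibration is good to about 2 mm. A picture is of the moment at which its call begins: read the wrist's pose just before it.
- close_job(): hands the job in, once; it reports no verdict.
The state is a dict: "time": time; "qpos": joint angles; "qvel": joint speeds; "joint_torque": joint torques, N m; "eef_pos": TCP position; "orientation": TCP orientation; "contact_force": force on the tool from outside, world axes, zero at the start; "wrist_torque": the same for the moment, N m; "gripper_width": opening from 0.0 (shut) to 1.0 (fully open).
Only numpy, scipy, OpenCV 4.12 (cv2) and the standard library are available. Lean on these libraries where they do the work, as an engineer would, in place of code of your own. Each camera call takes 0.05 s, during which the arm holds its last target. There are 200 camera calls.

TASK

The lid has only been laid on the ingredient pail and its rim stands up all the way round: run your fingertips round the lid's rim, pressing lightly, until every section of the rim is down fully home on the pail. Do not lift, tip or shove the pail or lean hard on the lid, leave the timer lying on the lid and everything else where it is, and finish with the hand clear.

Things in the scene. Friction and masses are not known exactly. Their poses are not given: they have to be found in the camera images.
- pail: White plastic ingredient pail with a wire bail and a cream press-on lid, upright and loose on the wooden board; about 3.5 kg. Origin: centre of its underside, z up the pail's axis. 187 mm across the top; collar rib 207 mm across, 126 to 131 mm up. The lid's middle panel is a flat disc of radius 82 mm, top 144 mm up, already home; around it runs the rim, in eight sections.
- lid_mid (a point): Point on the pail's axis 150 mm above its underside: level with the flat top of the rim when fully home; axes as the pail's. The rim lies between radius 85 and 103 mm, cut by eight notches into sections rim0 to rim7 of 43 degrees each. The last 20 mm at each end of a section slope down 5.4 mm into the notch, so fingertips can slide on to the next section.
- rim0 (a joint): Rim section 0, its middle 0 degrees from the pail's x axis towards its y, at radius 94 mm. Value: how far it stands up above home, in m (0 home, 0.005 highest; starts 0.003 to 0.005). Moves straight up and down, about 2.5 N all the way, no spring, stays where left, stops hard at 0. Within 2 mm of 0 counts as home. The rim cracks above 45 N.
- rim1 (a joint): Rim section 1, its middle 45 degrees from the pail's x axis towards its y, at radius 94 mm. Value: how far it stands up above home, in m (0 home, 0.005 highest; starts 0.003 to 0.005). Moves like rim0.
- rim2 (a joint): Rim section 2, its middle 90 degrees from the pail's x axis towards its y, at radius 94 mm. Value: how far it stands up above home, in m (0 home, 0.005 highest; starts 0.003 to 0.005). Moves like rim0.
- rim3 (a joint): Rim section 3, its middle 135 degrees from the pail's x axis towards its y, at radius 94 mm. Value: how far it stands up above home, in m (0 home, 0.005 highest; starts 0.003 to 0.005). Moves like rim0.
- rim4 (a joint): Rim section 4, its middle 180 degrees from the pail's x axis towards its y, at radius 94 mm. Value: how far it stands up above home, in m (0 home, 0.005 highest; starts 0.003 to 0.005). Moves like rim0.
- rim5 (a joint): Rim section 5, its middle 225 degrees from the pail's x axis towards its y, at radius 94 mm. Value: how far it stands up above home, in m (0 home, 0.005 highest; starts 0.003 to 0.005). Moves like rim0.
- rim6 (a joint): Rim section 6, its middle 270 degrees from the pail's x axis towards its y, at radius 94 mm. Value: how far it stands up above home, in m (0 home, 0.005 highest; starts 0.003 to 0.005). Moves like rim0.
- rim7 (a joint): Rim section 7, its middle 315 degrees from the pail's x axis towards its y, at radius 94 mm. Value: how far it stands up above home, in m (0 home, 0.005 highest; starts 0.003 to 0.005). Moves like rim0.
- board: Fixed wooden board 360 (x) x 640 (y) x 15 mm thick that the pail and its neighbours stand on. Origin: centre of its underside, on the table top.
- timer: Round kitchen timer, 60 mm across, 40 mm tall, standing loose on the middle panel of the pail's lid, up to 17 mm off its centre. Origin: centre of its underside. To be left alone.
- loaftin: Dark open loaf tin 190 x 95 x 65 mm tall on the board, on its +y side. Origin: centre of its underside. To be left alone.
- jar: Glass jar with a steel cap, 68 mm across, 105 mm tall, on the board, +y side. Origin: centre of its underside. To be left alone.
- scraper: Steel bench scraper with a wooden handle, about 130 x 150 x 27 mm, lying on the board, -y side. Origin: on its underside. To be left alone.
- cup: Steel measuring cup, 76 mm across, 65 mm tall, on the board, -y side. Origin: centre of its underside. To be left alone.
- brush: Pastry brush 200 mm long lying on the table beyond the board's -y end. To be left alone.
- scoop: Aluminium scoop 210 mm long, 50 mm tall, lying on the table beyond the board's +y end. To be left alone.

How it is judged:
At the end, for the whole second after the job is handed in: All eight rim sections are within 2 mm of fully home; the pail stands upright (within 0.03 rad) and at rest within 20 mm of where it stood, with the timer still lying at rest on the lid's panel within 25 mm of where it lay, and every other loose thing within 20 mm of its place (value of joint each of rim0, rim1, rim2, rim3, rim4, rim5, rim6, rim7 below 0.002 m and angle between pail's own z axis and vertical below 0.03 rad and linear speed of each of pail, timer below 0.01 m/s and distance of each of pail, loaftin, jar, scraper, cup, brush, scoop from where it was at the start of the episode below 0.02 m and z of timer in the frame of pail between 0.138 and 0.15 m and distance of timer from where it was at the start of the episode below 0.025 m); the robot touches nothing.
It fails at once if the pail is lifted more than 6 mm, tipped more than 0.1 rad or shoved more than 20 mm (z of pail in the frame of board above 0.021 m or angle between pail's own z axis and vertical above 0.1 rad or distance of pail from where it was at the start of the episode above 0.02 m).
It fails at once if the pail or its lid is pushed with more than 45 N (contact force between the fingers and pail above 45 N).
It fails at once if the timer on the lid is lifted or moved more than 25 mm (distance of timer from where it was at the start of the episode above 0.025 m or z of timer in the frame of pail above 0.152 m).
It fails at once if another thing (loaf tin, jar, scraper, cup, brush, scoop) is moved more than 20 mm (distance of any of loaftin, jar, scraper, cup, brush, scoop from where it was at the start of the episode above 0.02 m).
It also fails if it takes over 69 s, if anything falls off the work surface, if the arm or the gripper's body presses on something with over 40 N, if the wrist force passes 120 N, or if a joint passes its speed limit or range.

## Working session

There is one attempt and no reset: what is moved stays moved. The work goes in short steps, Python scripts to look and compute and a tool call to move; the robot and the scene stay as the last step left them, time stands still between calls to the robot, and variables do not carry over. Pictures are saved under pics/ and viewed, about 8 in all and at most 12, crops included, and the job is handed in when it is done.

Besides the shell and the picture viewer there is one more tool, called after "Call:" by a JSON object that holds its "method" and its "body". apply_moves: Moves the arm, as the interface text tells. Its arguments: {"type":"object","properties":{"series":{"type":"array"},"claw":{"type":"number"},"grip_force":{"type":"number"}},"required":["series"]}

```bash
mkdir -p pics
python3 - <<'E'
from cell import readout, optics
import cv2,numpy as np
s=readout.get_state();print({k:np.round(v,3).tolist() for k,v in s.items()})
a=[]
for n in("scene","top"):
    im=optics.get_image(n);np.savez(f"{n}.npz",**{k:np.array(v) for k,v in im.items()})
    print(n,im["K"].tolist(),np.round(im["R"],3).tolist(),im["t"]);a.append(im["color"])
cv2.imwrite("pics/scene.png",a[0]);cv2.imwrite("pics/top.png",a[1])
E
```

```text
{'time': 0.0, 'qpos': [1.081, 0.435, 0.025, 1.574, -0.012, 1.134, -0.075], 'qvel': [-0.001, 0.001, 0.001, -0.001, -0.001, -0.0, 0.001], 'joint_torque': [0.0, -67.047, 1.025, -31.622, 0.016, 0.012, 0.0], 'eef_pos': [0.236, -0.578, 0.231], 'orientation': [0.586, 0.395, 0.587, -0.394], 'contact_force': [0.173, 0.195, -0.234], 'wrist_torque': [0.02, -0.058, 0.032], 'gripper_width': 1.002}
scene [[374.37168533546924, 0.0, 320.3277818387564], [0.0, 374.37168533546924, 199.97888874310158], [0.0, 0.0, 1.0]] [[0.409, 0.913, -0.007], [0.872, -0.393, -0.291], [-0.268, 0.113, -0.957]] [-0.25531252 -0.48949183  1.54858224]
top [[476.0151676085815, 0.0, 315.4717754252581], [0.0, 476.0151676085815, 195.52949466420864], [0.0, 0.0, 1.0]] [[-0.021, -1.0, 0.009], [-0.991, 0.02, -0.133], [0.133, -0.011, -0.991]] [-8.49304486e-04  5.78974547e-01  1.55810754e+00]
```

View pics/top.png

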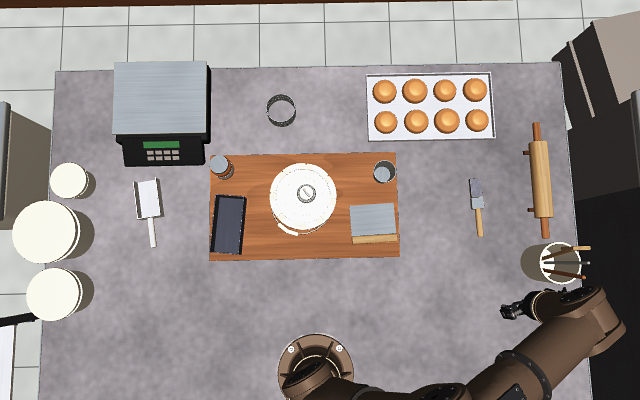

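View pics/scene.png

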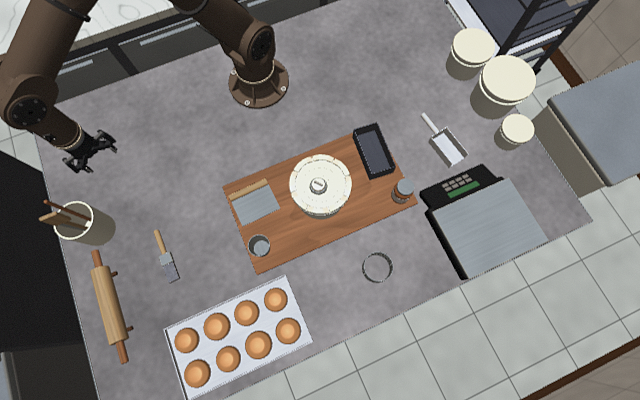

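The top view shows the pail lid at about (304,197) with the timer at (306,193). The tin, jar, cup and scraper sit around it, and the hand is at (515,310). The scene view agrees, with the lid at (320,185).

```bash
cat > h.py <<'E'
import numpy as np,cv2
from scipy.optimize import least_squares
def pts(d):
    z=d["range_z"];v,u=np.mgrid[:400,:640];K=d["K"]
    c=np.stack([(u-K[0,2])/K[0,0]*z,(v-K[1,2])/K[1,1]*z,z],-1)
    return c
def world(d): 
    p=(pts(d)-d["t"])@d["R"]; p[d["range_z"]==0]=np.nan; return p
def circ(p,r=None):
    f=lambda q:np.hypot(p[:,0]-q[0],p[:,1]-q[1])-(q[2] if r is None else r)
    return least_squares(f,[*p.mean(0)[:2],.09],loss="soft_l1",f_scale=.002).x
E
python3 - <<'E'
from h import *
for n in("top","scene"):
    d=dict(np.load(n+".npz"));P=world(d);x,y,z=P[...,0],P[...,1],P[...,2]
    c0=P[197,304] if n=="top" else P[185,320]
    near=np.hypot(x-c0[0],y-c0[1])<.13
    rim=near&(z>.145)&(z<.178)
    m=rim.astype(np.uint8)
    cs,_=cv2.findContours(m,cv2.RETR_EXTERNAL,cv2.CHAIN_APPROX_NONE);c=max(cs,key=cv2.contourArea)[:,0]
    e=P[c[:,1],c[:,0]];o=circ(e);print(n,"rim circle",o)
    t=P[near&(z>.185)];print("timer",circ(t)[:2],t[:,:2].mean(0),np.median(t[:,2]),np.ptp(t[:,:2],0))
    r=np.hypot(x-o[0],y-o[1]);th=np.degrees(np.arctan2(y-o[1],x-o[0]))%360
    print("panel z",np.median(z[(r<.078)&(r>.055)&rim]))
    for a in range(0,360,15):
        k=rim&(r>.088)&(r<.1)&(abs((th-a+180)%360-180)<7.5);print(a,k.sum(),np.round(np.median(z[k]),4),end="; ")
    print("board",np.nanmedian(z[near&(z<.04)]))
    for nm,px in dict(jar=(222,163),cup=(384,172),tin=(229,224)).items():
        if n=="top":print(nm,P[px[1],px[0]])
d=np.load("top.npz");cv2.imwrite("pics/topc.png",cv2.resize(d["color"][145:250,245:365],None,fx=6,fy=5.7,interpolation=cv2.INTER_CUBIC)[:600])
from scipy.spatial.transform import Rotation as R
from cell import readout
w=readout.get_state()["orientation"];print(R.from_quat(np.roll(w,-1)).as_matrix().round(3))
E
```

```text
top rim circle [0.56202959 0.02822709 0.10155075]
timer [0.56858507 0.01794022] [0.56819523 0.01804446] 0.19016936880290292 [0.04080213 0.0426426 ]
panel z 0.15798279620989875
0 28 0.1659; 15 30 0.1683; 30 34 0.1653; 45 27 0.1661; 60 30 0.1663; 75 31 0.1634; 90 29 0.1663; 105 32 0.1682; 120 32 0.165; 135 29 0.1646; 150 32 0.1679; 165 31 0.1661; 180 29 0.1651; 195 32 0.1682; 210 30 0.1671; 225 34 0.1673; 240 30 0.1684; 255 30 0.166; 270 29 0.1641; 285 31 0.1666; 300 29 0.1653; 315 29 0.1657; 330 30 0.1668; 345 31 0.166; board 0.01398441151542775
jar [0.67956006 0.28564635 0.11834401]
cup [ 0.65827926 -0.24974235  0.01711349]
tin [0.49093283 0.28009823 0.01679667]
scene rim circle [0.56407676 0.02762921 0.10187662]
timer [0.57089606 0.01756966] [0.57204543 0.0167457 ] 0.1917998421150222 [0.04250598 0.0429241 ]
panel z 0.15973827504101132
0 28 0.1678; 15 24 0.1712; 30 24 0.1682; 45 27 0.1649; 60 28 0.1694; 75 23 0.1677; 90 26 0.1661; 105 26 0.1694; 120 24 0.1681; 135 23 0.1661; 150 28 0.1685; 165 30 0.1677; 180 26 0.167; 195 24 0.1705; 210 27 0.1682; 225 21 0.1679; 240 25 0.1691; 255 30 0.1672; 270 22 0.1682; 285 26 0.1692; 300 28 0.1673; 315 25 0.167; 330 24 0.1694; 345 26 0.1685; board 0.015896080016324875
[[-0.001  0.926  0.377]
 [ 0.001  0.377 -0.926]
 [-1.    -0.    -0.001]]
```

View pics/topc.png

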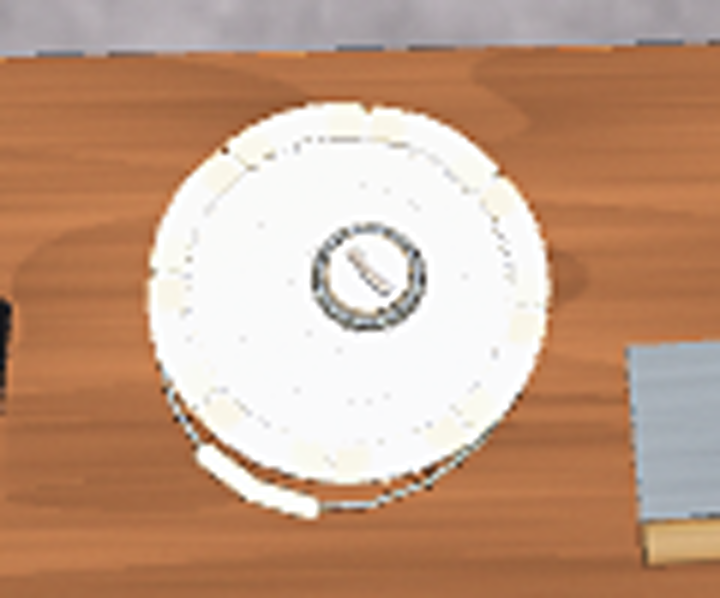

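The lid centre comes out at about (0.563, 0.028). The panel is at 0.159, as expected, so a rim that is home is at z=0.165. The notches show at roughly (368,108), (223,152) and (152,273) in the crop, so the section middles are at about 17°+45k. The bail hangs low on the robot side, at (260,485).

I'll turn the tool so its axes line up with the world (ty=+x, tz=-y, tx=-z), shut the fingers and move over.

Call:
{"method": "apply_moves", "body": {"series": [[0, 0, 0, 7.4, 0, 0], [0, 0, 0, 7.4, 0, 0], [0, 0, 0, 7.4, 0, 0], [-0.01, 0.032, -0.047, 0, 0, 0], [-0.01, 0.032, -0.047, 0, 0, 0], [0, 0.032, -0.047, 0, 0, 0], [0, 0.032, -0.047, 0, 0, 0], [0, 0.032, -0.047, 0, 0, 0], [0, 0.032, -0.047, 0, 0, 0], [0, 0.032, -0.047, 0, 0, 0], [0, 0.032, -0.047, 0, 0, 0], [0, 0.032, -0.047, 0, 0, 0]], "claw": 0}}

```text
time: 1.6
eef_pos: [0.5341, -0.1505, 0.2473]
orientation: [-0.491, -0.506, -0.497, 0.507]
contact_force: [0.3, -0.5, -0.5]
gripper_width: 0.004
```

Call:
{"method": "apply_moves", "body": {"series": [[0, 0.03, -0.045, 0, 0, 0], [0.02, 0.022, -0.04, 0, 0, 0], [0.03, 0.003, -0.002, 0, 0, 0], [0.01, 0, 0, 0, 0, 0], [0, 0, 0, 0, 0, 0]]}}

```text
time: 2.22
eef_pos: [0.5938, -0.0555, 0.1849]
orientation: [-0.492, -0.504, -0.499, 0.504]
contact_force: [-0.5, -0.4, -0.1]
gripper_width: 0.002
```

Run:
```python
from cell import readout, optics
import cv2
print(readout.get_state()["eef_pos"],readout.get_state()["contact_force"])
im=optics.get_image("wrist");print(im["mount"].round(3).tolist());cv2.imwrite("pics/w1.png",im["color"])
```

```text
[ 0.5937564  -0.05548116  0.18494548] [-0.51922299 -0.42700874 -0.05629465]
[[0.0, -0.296, 0.955, -0.142], [0.0, -0.955, -0.296, 0.077], [1.0, 0.0, -0.0, -0.0], [0.0, 0.0, 0.0, 1.0]]
```

View pics/w1.png

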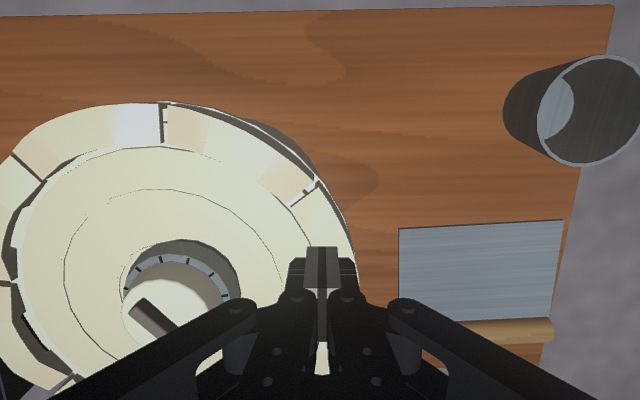

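The wrist view shows the shut tips at (321,290) over the rim near the section end. The timer is at (180,290) and the linkage knuckles at (240,305) and (405,305). I'll measure how near the tips the linkage gets wide, before pressing next to the timer.

Run:
```python
from cell import optics
from h import *
im=optics.get_image("wrist");M=im["mount"];z=im["range_z"]
p=pts(im)@M[:3,:3].T+M[:3,3]
g=(z>0)&(im["color"].max(-1)<70)&(abs(p[...,2])<.08)&(abs(p[...,1])<.06)
for a in np.arange(-.09,.02,.01):
    k=g&(p[...,0]>=a)&(p[...,0]<a+.01)
    if k.sum(): print(round(a,3),k.sum(),np.percentile(p[k][:,2],[1,99]).round(3),np.percentile(p[k][:,1],[1,99]).round(3))
```

```text
-0.09 5806 [-0.057  0.057] [0.011 0.019]
-0.08 11641 [-0.054  0.054] [0.002 0.019]
-0.07 7147 [-0.046  0.046] [-0.007  0.019]
-0.06 8275 [-0.038  0.038] [-0.007  0.015]
-0.05 2948 [-0.031  0.031] [-0.007  0.015]
-0.04 809 [-0.012  0.013] [-0.009  0.014]
-0.03 573 [-0.013  0.013] [0.008 0.013]
-0.02 587 [-0.08   0.013] [-0.025  0.013]
-0.01 498 [-0.08   0.012] [-0.027  0.013]
-0.0 49 [-0.078 -0.047] [-0.021  0.001]
0.01 31 [-0.078 -0.015] [-0.047  0.005]
```

The fingers are only ±13 mm wide up to timer height, so there is room. I'll do the first press at 287°, gently.

Call:
{"method": "apply_moves", "body": {"series": [[0, -0.003, 0.0075, 0, 0, 0], [0.01, 0, 0, 0, 0, 0], [0.004, 0, 0, 0, 0, 0], [0.003, 0, 0, 0, 0, 0], [0.002, 0, 0, 0, 0, 0]]}}

```text
time: 2.95
eef_pos: [0.5915, -0.066, 0.1682]
orientation: [0.493, 0.506, 0.497, -0.504]
contact_force: [-1.2, -0.1, 2.6]
gripper_width: -0.001
```

Call:
{"method": "apply_moves", "body": {"series": [[0.001, 0, 0, 0, 0, 0], [0.001, 0, 0, 0, 0, 0], [0.001, 0, 0, 0, 0, 0]]}}

```text
time: 3.32
eef_pos: [0.5915, -0.066, 0.1653]
orientation: [0.493, 0.506, 0.497, -0.504]
contact_force: [-1.5, -0.7, 1.1]
gripper_width: -0.002
```

Call:
{"method": "apply_moves", "body": {"series": [[0.0007, 0, 0, 0, 0, 0], [0.0005, 0, 0, 0, 0, 0]]}}

```text
time: 3.58
eef_pos: [0.5916, -0.0661, 0.165]
orientation: [0.493, 0.506, 0.497, -0.504]
contact_force: [-3.9, -0.0, 7.8]
gripper_width: -0.001
```

The section hits its hard stop at z=0.165, as expected, with 8 N. I'll hop to 332°.

Call:
{"method": "apply_moves", "body": {"series": [[-0.013, 0, 0, 0, 0, 0], [0, 0.028, -0.025, 0, 0, 0], [0, 0.028, -0.025, 0, 0, 0], [0, 0, 0, 0, 0, 0], [0.007, 0, 0, 0, 0, 0], [0.003, 0, 0, 0, 0, 0], [0.002, 0, 0, 0, 0, 0], [0.001, 0, 0, 0, 0, 0], [0, 0, 0, 0, 0, 0]]}}

```text
time: 4.7
eef_pos: [0.65, -0.0182, 0.1682]
orientation: [0.493, 0.508, 0.495, -0.504]
contact_force: [-0.7, -0.5, -0.2]
gripper_width: 0.003
```

Call:
{"method": "apply_moves", "body": {"series": [[0.001, -0.002, 0, 0, 0, 0], [0.0015, 0, 0, 0, 0, 0], [0.001, 0, 0, 0, 0, 0], [0.0006, 0, 0, 0, 0, 0], [0.0004, 0, 0, 0, 0, 0]]}}

```text
time: 5.32
eef_pos: [0.6485, -0.0184, 0.1651]
orientation: [0.494, 0.508, 0.494, -0.504]
contact_force: [-2.3, 0.3, 6.3]
gripper_width: -0.001
```

Home at 332°. Next is 17°, at (0.654, 0.056).

Call:
{"method": "apply_moves", "body": {"series": [[-0.013, 0, 0, 0, 0, 0], [0, 0.003, -0.037, 0, 0, 0], [0, 0.002, -0.037, 0, 0, 0], [0, 0, 0, 0, 0, 0], [0.007, 0, 0, 0, 0, 0], [0.004, 0, 0, 0, 0, 0], [0.0015, 0, 0, 0, 0, 0], [0.001, 0, 0, 0, 0, 0], [0.001, 0, 0, 0, 0, 0]]}}

```text
time: 6.45
eef_pos: [0.6555, 0.0535, 0.1656]
orientation: [0.493, 0.509, 0.493, -0.505]
contact_force: [-1.0, 1.1, 3.4]
gripper_width: -0.002
```

Call:
{"method": "apply_moves", "body": {"series": [[0.0008, 0, 0, 0, 0, 0], [0.0005, 0, 0, 0, 0, 0]]}}

```text
time: 6.7
eef_pos: [0.6557, 0.0535, 0.1651]
orientation: [0.493, 0.509, 0.492, -0.505]
contact_force: [-2.4, 0.9, 7.0]
gripper_width: -0.002
```

Call:
{"method": "apply_moves", "body": {"series": [[-0.013, 0, 0, 0, 0, 0], [0, -0.024, -0.029, 0, 0, 0], [0, -0.023, -0.029, 0, 0, 0], [0, 0, 0, 0, 0, 0], [0.007, 0, 0, 0, 0, 0], [0.004, 0, 0, 0, 0, 0], [0.0015, 0, 0, 0, 0, 0], [0.001, 0, 0, 0, 0, 0], [0.001, 0, 0, 0, 0, 0]]}}

```text
time: 7.82
eef_pos: [0.6118, 0.1092, 0.1653]
orientation: [0.492, 0.511, 0.49, -0.507]
contact_force: [-1.0, 1.4, 2.5]
gripper_width: 0.002
```

Call:
{"method": "apply_moves", "body": {"series": [[0.0007, 0, 0, 0, 0, 0], [0.0005, 0, 0, 0, 0, 0]]}}

```text
time: 8.07
eef_pos: [0.612, 0.1093, 0.1651]
orientation: [0.492, 0.511, 0.489, -0.507]
contact_force: [-3.3, 0.7, 6.9]
gripper_width: -0.003
```

Call:
{"method": "apply_moves", "body": {"series": [[-0.013, 0, 0, 0, 0, 0], [0, -0.038, -0.006, 0, 0, 0], [0, -0.038, -0.006, 0, 0, 0], [0, 0, 0, 0, 0, 0], [0.007, 0, 0, 0, 0, 0], [0.004, 0, 0, 0, 0, 0], [0.0015, 0, 0, 0, 0, 0], [0.001, 0, 0, 0, 0, 0], [0.001, 0, 0, 0, 0, 0]]}}

```text
time: 9.2
eef_pos: [0.5388, 0.1225, 0.165]
orientation: [0.492, 0.513, 0.487, -0.507]
contact_force: [-4.6, 1.0, 11.2]
gripper_width: 0.002
```

107° is home at 11 N. Next is 152°.

Call:
{"method": "apply_moves", "body": {"series": [[-0.014, 0, 0, 0, 0, 0], [0, -0.029, 0.025, 0, 0, 0], [0, -0.029, 0.025, 0, 0, 0], [0, 0, 0, 0, 0, 0], [0.007, 0, 0, 0, 0, 0], [0.004, 0, 0, 0, 0, 0], [0.0015, 0, 0, 0, 0, 0], [0.001, 0, 0, 0, 0, 0], [0.001, 0, 0, 0, 0, 0]]}}

```text
time: 10.32
eef_pos: [0.482, 0.0751, 0.1664]
orientation: [0.494, 0.514, 0.487, -0.505]
contact_force: [-1.7, -0.6, 2.8]
gripper_width: -0.004
```

Next is 197°, at (0.472, 0.000).

Call:
{"method": "apply_moves", "body": {"series": [[0.001, 0, 0, 0, 0, 0], [0.0007, 0, 0, 0, 0, 0], [0.0005, 0, 0, 0, 0, 0]]}}

```text
time: 10.7
eef_pos: [0.482, 0.0752, 0.165]
orientation: [0.494, 0.514, 0.486, -0.505]
contact_force: [-3.9, -1.4, 10.1]
gripper_width: -0.0
```

Call:
{"method": "apply_moves", "body": {"series": [[-0.013, 0, 0, 0, 0, 0], [0, -0.006, 0.037, 0, 0, 0], [0, -0.006, 0.037, 0, 0, 0], [0, 0, 0, 0, 0, 0], [0.007, 0, 0, 0, 0, 0], [0.004, 0, 0, 0, 0, 0], [0.0015, 0, 0, 0, 0, 0], [0.001, 0, 0, 0, 0, 0], [0.001, 0, 0, 0, 0, 0]]}}

```text
time: 11.82
eef_pos: [0.47, 0.0037, 0.1659]
orientation: [0.496, 0.515, 0.487, -0.501]
contact_force: [-0.5, -1.2, 1.7]
gripper_width: -0.0
```

Last is 242°, at (0.518, -0.056).

Call:
{"method": "apply_moves", "body": {"series": [[0.0008, 0, 0, 0, 0, 0], [0.0006, 0, 0, 0, 0, 0]]}}

```text
time: 12.08
eef_pos: [0.4699, 0.0037, 0.165]
orientation: [0.496, 0.515, 0.487, -0.502]
contact_force: [-5.0, -1.3, 15.5]
gripper_width: 0.003
```

Call:
{"method": "apply_moves", "body": {"series": [[-0.013, 0, 0, 0, 0, 0], [0, 0.024, 0.029, 0, 0, 0], [0, 0.024, 0.029, 0, 0, 0], [0, 0, 0, 0, 0, 0], [0.007, 0, 0, 0, 0, 0], [0.004, 0, 0, 0, 0, 0], [0.0015, 0, 0, 0, 0, 0], [0.001, 0, 0, 0, 0, 0], [0.001, 0, 0, 0, 0, 0]]}}

```text
time: 13.2
eef_pos: [0.5176, -0.0535, 0.1669]
orientation: [0.498, 0.515, 0.488, -0.499]
contact_force: [-0.6, -1.8, 2.3]
gripper_width: 0.003
```

Call:
{"method": "apply_moves", "body": {"series": [[0.0006, 0, 0, 0, 0, 0], [0.0005, 0, 0, 0, 0, 0]]}}

```text
time: 13.45
eef_pos: [0.5176, -0.0536, 0.1659]
orientation: [0.498, 0.515, 0.488, -0.499]
contact_force: [-0.4, -1.7, 3.1]
gripper_width: 0.0
```

Call:
{"method": "apply_moves", "body": {"series": [[0.0008, 0, 0, 0, 0, 0], [0.0006, 0, 0, 0, 0, 0]]}}

```text
time: 13.7
eef_pos: [0.5177, -0.0537, 0.165]
orientation: [0.498, 0.515, 0.488, -0.499]
contact_force: [-3.4, -2.1, 12.5]
gripper_width: -0.002
```

Call:
{"method": "apply_moves", "body": {"series": [[-0.02, 0, 0, 0, 0, 0], [-0.04, 0, 0, 0, 0, 0], [-0.05, -0.02, 0, 0, 0, 0], [-0.05, -0.03, -0.03, 0, 0, 0], [-0.02, -0.05, -0.04, 0, 0, 0], [0, 0, 0, 0, 0, 0], [0, 0, 0, 0, 0, 0]]}}

```text
time: 14.58
eef_pos: [0.4165, 0.018, 0.3429]
orientation: [0.497, 0.514, 0.49, -0.498]
contact_force: [0.4, 0.6, 0.1]
gripper_width: -0.001
```

Run:
```python
from cell import readout, optics
from h import *
from scipy.spatial.transform import Rotation as R
s=readout.get_state();print(s["eef_pos"],s["time"])
im=optics.get_image("wrist");cv2.imwrite("pics/w2.png",im["color"])
Rm=R.from_quat(np.roll(s["orientation"],-1)).as_matrix();M=im["mount"]
P=(pts(im)@M[:3,:3].T+M[:3,3])@Rm.T+s["eef_pos"];P[im["range_z"]==0]=np.nan
def prof(P,tag):
    x,y,z=P[...,0]-.563,P[...,1]-.028,P[...,2];r=np.hypot(x,y);th=np.degrees(np.arctan2(y,x))%360
    print(tag,"panel",np.nanmedian(z[(r>.06)&(r<.078)&(z>.145)&(z<.172)]))
    for a in range(17,360,45):
        k=(r>.088)&(r<.1)&(abs((th-a+180)%360-180)<8)&(z>.15)&(z<.18);print(a,k.sum(),np.round(np.median(z[k]),4) if k.sum() else None,end="; ")
    print()
prof(P,"wrist")
for n in("scene","top"):
    d=optics.get_image(n);Q=world(d);prof(world(np.load(n+".npz")),n+" before");prof(Q,n+" after")
    near=np.hypot(Q[...,0]-.563,Q[...,1]-.028)<.06
    print("timer",circ(Q[near&(Q[...,2]>.185)&(Q[...,2]<.21)])[:2])
    cv2.imwrite(f"pics/{n}2.png",d["color"])
```

```text
[0.41646199 0.01797833 0.34291506] 14.575
wrist panel 0.15838552561904473
17 0 None; 62 0 None; 107 460 0.1644; 152 401 0.1644; 197 396 0.1643; 242 454 0.1643; 287 0 None; 332 0 None; 
scene before panel 0.1597830927706364
17 26 0.1707; 62 29 0.1695; 107 25 0.1693; 152 25 0.1686; 197 25 0.1706; 242 26 0.1692; 287 31 0.1691; 332 31 0.1701; 
scene after panel 0.1599079380027487
17 29 0.1658; 62 29 0.1665; 107 25 0.1663; 152 23 0.1659; 197 25 0.1654; 242 26 0.166; 287 30 0.166; 332 29 0.1664; 
timer [0.57045956 0.01842897]
top before panel 0.15802335782891216
17 34 0.1685; 62 32 0.1663; 107 34 0.1679; 152 32 0.1678; 197 34 0.1679; 242 32 0.1681; 287 32 0.1665; 332 30 0.1672; 
top after panel 0.15796387913657878
17 29 0.1638; 62 32 0.1631; 107 34 0.1654; 152 0 None; 197 0 None; 242 31 0.1654; 287 32 0.1641; 332 33 0.1633; 
timer [0.56928646 0.01811209]
```

View pics/w2.png

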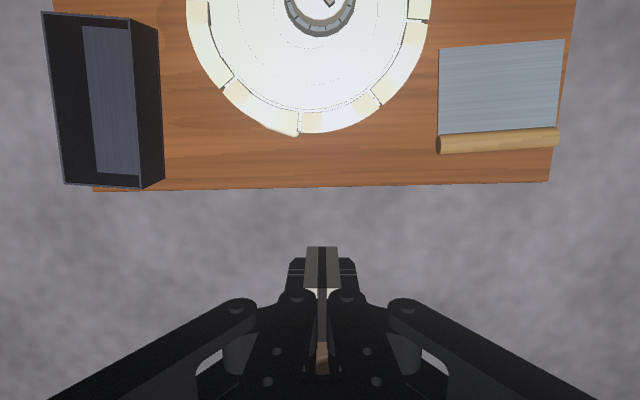

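View pics/scene2.png

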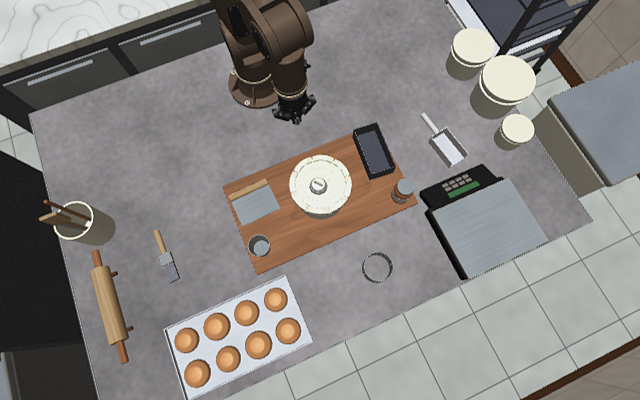

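The wrist view shows the near rim sections level, around (300,120), with their notches closed flush. In the scene view the lid is still at (320,185), the timer is in place, nothing else has moved and the hand is clear. All sections measure about 6 mm above the panel, which is home.

```bash
python3 -c "
from cell import close_job
print(close_job())"
```

```text
the job is handed in; nothing more can be done
None
```

All eight rim sections are pressed home, and the job is handed in with the hand clear. I pressed each section at its middle with the shut fingertips, lifting and hopping between sections rather than sliding all the way round.

- **Pressing:** each section gave way at about 2.5 N, where I read the force on the way down. Each then stopped hard at z ≈ 0.165 m, the home level. The highest force I read was about 16 N, against the 45 N limit, and the work took 14.6 s of robot time before the last pictures.
- **Rim after:** all eight sections measured about 5.5–6.6 mm above the panel in the scene view, where home is 6 mm. Before pressing they stood about 9–11 mm above it. The wrist camera agrees at 6 mm for the four sections it could see.
- **Top view:** its readings are noisier (5.1–7.4 mm), and the hand hid the sections at 152° and 197°. Nothing in it contradicts the others.
- **Everything else:** the timer moved less than about 1 mm by measurement, and the pail and the other objects look unmoved in the pictures.

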